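Load the battery cell into the inspection lamp

ROBOT

A 7-joint arm with a two-finger parallel gripper is mounted at the origin on the work surface. World frame = base frame: x ahead of the robot, y to its left, z up, the work surface at z = 0. Lengths are in mm, angles in rad, forces in N, time in s.
With the tool pointing down it reaches from about 400 to 850 mm from the base axis. Payload 4.5 kg.
Tool frame: the origin (TCP) lies at the very end of the fingers, on their centre line; the grasp point (between the pads) lies 19 mm behind it (hold_point_z is the distance from the TCP to the grasp point, in mm); z points along the fingers, y is the line along which they close (so a half turn about z gives the same grasp; the last joint's range is limited). The gripper opens to 85 mm and grips with 20 to 120 N. Pads are 22 mm wide; open, the fingers measure 114 mm over their backs; the gripper's body (76 mm by 85 mm) begins 54 mm behind the grasp point. The pads swing forward as they close: fully open they stand 13 mm farther back than shut.
Start: joints at [0.034, 0.689, -0.195, 1.565, 0.157, 0.902, -0.215], TCP at [625.026, 0.026, 191.717] pointing down, gripper open.
Joint ranges: [-3.01, 3.01], [-0.46, 2.08], [-1.47, 1.51], [0.13, 2.56], [-1, 4.14], [0.04, 2.09], [-2.66, 2.66]. Speed limits (rad/s): [2.57, 2.57, 3.14, 3.14, 3.14, 3.14, 3.14].

INTERFACE

Orientations are given as a rotation vector (axis times angle).
In Python, from rig import state, get_image, close_job, hold_point_z gives the robot as it stands.
- The arm moves only by the shell command python3 -m handwheel 'ROWS' [OPENING] [FORCE]. ROWS is a JSON object of lists of equal length, an entry for each row: "linear": the shift along the tool's x, y, z in cm, a list of three; "rotation": the turn, a rotation vector about the tool's x, y, z in degrees, a list of three. A call has 1 to 10 rows; each row shifts and turns the commanded pose from where the row before left it, along the tool's axes as they then stand; what a row does not reach is not made up. A row lasts 1/12 s, in which the tool goes at most 41.7 mm and 7.16 degrees, less where a joint would pass 70% of its speed; a pose out of reach is approached as far as the arm can. A call with a gripper value outside its range is refused whole. OPENING is the closure, from 0 (fully open) to 1 (shut), set as the call begins (- or left out, the last holds). The fingers move at their own pace and stop on an object; FORCE is the grip in N (left out, the last holds). Time passes only in rows, so rows that do not move let the fingers close. It gives the time, the measured TCP pose, the force, the opening and the grip force at its end, in the units of the state.
- state(): the state, without advancing time (a new reading comes with each control period).
- get_image(name): name is "scene" or "side" or "wrist"; returns a dict with "frame" (384x512x3 uint8, red, green, blue), "K" (3x3 intrinsics, pixels), "T" (4x4, takes a point from camera to world coordinates). Camera axes: x right, y up, looking along -z (the intrinsics and any distortion apply to the point x, -y, -z); pixel columns grow to the right and rows downward; lengths in mm; the calibration is good to about 2 mm. A picture is of the moment at which its call begins. There is no depth.
- close_job(): hands the job in; it is judged then, once.
The state is a dict: "t": time; "q": joint angles; "qvel": joint speeds; "joint_efforts": joint torques, N m; "position": TCP position; "ee_rot": TCP orientation; "contact_force": force on the tool from outside, world axes, zero at the start; "ft_torque": the same for the moment, N m; "finger_gap": finger opening in mm; "finger_force": force on a finger pad.
Only numpy, scipy, OpenCV 4.12 (cv2) and the standard library are available. Lean on these libraries where they do the work, as an engineer would, in place of code of your own. Each camera call takes 0.05 s, during which the arm holds its last target. There are 200 camera calls.

TASK

Put the long battery cell into the open battery bay of the inspection lamp: press its flat end against the coil spring, then roll the other end down until the cell lies level on the bay floor with its round nub caught under the retaining lip, and let go. Leave the short spare cell and the other things on the bench where they are.

Things in the scene. Friction and masses are not known exactly. Their poses are not given: they have to be found in the camera images.
- cell: The long battery cell: grey cylinder, diameter 34 mm, length 120 overall, about 180 g, 3 mm chamfered edges. Origin on its axis at mid-length; x is the cylinder axis, towards the nub; roll is of no account. It starts in a low V stand, nub end away from the robot, axis 36 above the bench, its middle 65 mm free for fingers; beside it there the stand is only 8 high.
- cell_nub (a point): Centre of the outer face of the cell's steel nub, 60 from the cell's origin along +x. The nub is 16 in diameter and 8 long, its rim rounded by 2 (included in the 120).
- cell_flat (a point): Centre of the cell's flat end, 60 from the cell's origin along -x; this end goes against the spring.
- lamp: Cordless inspection lamp, black, grey and aluminium, about 285 mm long, in a steel fixture screwed to the bench (it does not move), battery bay open upward. Origin on the bench under the bay's centre; x along the bay from the spring (lamp head side, near the robot) to the lip (tail side), z up. Head: a cylinder of radius 34 (rim 38) about z 47, from x -88 to -152. Tail: x 70 to 115, 50 high.
- bay_floor (a point): Centre of the bay's floor, a 26 mm wide spine (lamp x 0, y 0, z 30). A seated cell lies on it, axis at z 47, flat end at x -60, nub face at x 60. Side guides at |x| 34 to 52, flared outward, about 2 mm clear of the cell each side, tops at z 56. Between them (|x| under 34) nothing beside the spine is higher than z 10, so fingers fit beside the cell.
- lip (a point): Middle of the retaining lip's inner top edge (lamp x 55, z 63 mm). The lip is 40 wide and 5 thick, underside at z 58, and overhangs the end wall's inner face (x 60) by 5.
- bay_contact (a point): Point on the end wall under the lip where the centre of the seated nub's face rests; x 60, y 0, z 47 mm in the lamp frame.
- plunger (a joint): Travel of the steel plate on the coil spring, in m: 0 when free, growing as it is pressed towards the lamp head (lamp -x), at most 0.024. It takes about 3 N to start it, 4.4 N at 0.004 (where it stands with a seated cell) and 11 N at 0.024.
- spring_face (a point): Centre of the front face of the spring's plate, moving with it: x -56 in the lamp frame when free, y 0, z 47. The plate is 30 wide and reaches from z 31 to z 69.
- spare: Short spare cell, 26 in diameter and 80 long, lying in its own V stand beside the other, axis 30 above the bench. Not needed. Origin on its axis at mid-length, x axis towards its nub. Long and short cell may swap places.
- screwdriver: Screwdriver lying on the bench to the right. Origin under its middle. Bystander.
- wrench: Steel wrench lying on the bench to the left. Origin under its middle. Bystander.
- socket: Steel deep socket standing on end, 40 in diameter, 70 tall, near the robot. Origin under its centre. Bystander.
- can: Spray can, 60 in diameter, 170 tall, at the back. Origin under its centre. Bystander.
- jar: White jar with black lid, 70 in diameter, 80 tall, at the back left. Origin under its centre. Bystander.

How it is judged (in metres and radians):
On the way:
1. the cell's flat end presses the spring in by more than 7 mm while the nub end is still above its seat, at the lip or higher (value of joint plunger above 0.007 m and z of cell_nub in the frame of lamp above 0.06 m and distance between cell_flat and spring_face below 0.025 m), for 0.1 s.
At the end, for the whole second after the job is handed in: The cell lies level in the bay, released and at rest: nub face within 3 mm of the end wall under the lip, both ends within 6 mm sideways and 5 mm in height of the seat line, spring pressed 1.5 to 7 mm by the flat end (x of cell_nub in the frame of lamp between 0.057 and 0.063 m and y of cell_nub in the frame of lamp between -0.006 and 0.006 m and z of cell_nub in the frame of lamp between 0.042 and 0.052 m and y of cell_flat in the frame of lamp between -0.006 and 0.006 m and z of cell_flat in the frame of lamp between 0.042 and 0.052 m and value of joint plunger between 0.0015 and 0.007 m and linear speed of cell below 0.02 m/s); the robot touches nothing.
It fails at once if the spare cell is moved by more than 20 mm (distance of spare from where it was at the start of the episode above 0.02 m).
It fails at once if another loose thing on the bench is moved by more than 30 mm (distance of any of screwdriver, wrench, socket, can, jar from where it was at the start of the episode above 0.03 m).
It also fails if it takes over 43 s, if anything falls off the work surface, if the arm or the gripper's body presses on something with over 40 N, if the wrist force passes 120 N, or if a joint passes its speed limit or range.

## Working session

There is one attempt and no reset: what is moved stays moved. The work goes in short steps, Python scripts to look and compute and a shell command to move; the robot and the scene stay as the last step left them, time stands still between calls to the robot, and variables do not carry over. Pictures are saved under pics/ and viewed, at most 10 in all, crops included, and the job is handed in when it is done.

```bash
mkdir -p pics; ls; cat > h.py <<'E'
import numpy as np, cv2
from rig import state, get_image
from scipy.spatial.transform import Rotation as R
def snap(n,f):
    g=get_image(n); cv2.imwrite('pics/'+f,g['frame'][:,:,::-1]); np.savez('pics/'+f+'.npz',K=g['K'],T=g['T'])
    return g
def load(f):
    d=np.load('pics/'+f+'.npz'); return d['K'],d['T']
def ray(f,u,v):
    K,T=load(f); d=np.linalg.inv(K)@[u,v,1]; d=np.array([d[0],-d[1],-d[2]]); return T[:3,3],T[:3,:3]@d
def onz(f,u,v,z):
    o,d=ray(f,u,v); return o+d*(z-o[2])/d[2]
def tri(a,b):
    A=np.zeros((3,3));B=np.zeros(3)
    for f,u,v in (a,b):
        o,d=ray(f,u,v); d=d/np.linalg.norm(d); P=np.eye(3)-np.outer(d,d); A+=P;B+=P@o
    return np.linalg.solve(A,B)
def proj(f,p):
    K,T=load(f); c=T[:3,:3].T@(np.array(p)-T[:3,3]); c=K@[c[0],-c[1],-c[2]]; return c[:2]/c[2]
E
python3 - <<'E'
from h import *
for n in('scene','side','wrist'):
    g=snap(n,n+'1.png'); print(n,g.keys(),g['T'].round(2).tolist(),g['K'].round(1).tolist())
a=[cv2.imread(f'pics/{n}1.png') for n in('scene','side','wrist')]
s=state();print(s)
E
```

```text
pics
scene dict_keys(['frame', 'K', 'T']) [[0.15, -0.65, 0.74, 1361.66], [0.99, 0.1, -0.11, -113.58], [0.0, 0.75, 0.66, 823.63], [0.0, 0.0, 0.0, 1.0]] [[413.5, 0.0, 265.6], [0.0, 413.5, 193.8], [0.0, 0.0, 1.0]]
side dict_keys(['frame', 'K', 'T']) [[0.99, 0.09, -0.08, 466.39], [-0.12, 0.7, -0.7, -646.79], [-0.01, 0.71, 0.71, 760.88], [0.0, 0.0, 0.0, 1.0]] [[373.1, 0.0, 256.3], [0.0, 373.1, 181.4], [0.0, 0.0, 1.0]]
wrist dict_keys(['frame', 'K', 'T']) [[1.0, -0.0, 0.0, 625.65], [0.0, 0.96, 0.27, 68.78], [-0.0, -0.27, 0.96, 372.69], [0.0, 0.0, 0.0, 1.0]] [[328.3, 0.0, 257.3], [0.0, 328.3, 190.1], [0.0, 0.0, 1.0]]
{'t': 0.15, 'q': array([ 0.03381928,  0.68977512, -0.19451478,  1.56609894,  0.15729572,
        0.9025228 , -0.21511426]), 'qvel': array([-0.00015271, -0.00252348,  0.00041444, -0.00275934,  0.00065268,
       -0.0001588 ,  0.00098912]), 'joint_efforts': array([-6.29315091e-04, -5.39936972e+01, -1.26815826e+00, -1.58719003e+01,
        9.24438267e-03,  6.49630194e-03,  1.79077297e-06]), 'position': array([ 6.24445988e+02, -6.09580120e-02,  1.91079767e+02]), 'ee_rot': array([-2.22077171e+00, -2.22081318e+00,  1.69370715e-03]), 'contact_force': array([ 0.6025347 , -0.48867778, -0.54076408]), 'ft_torque': array([ 0.01016779,  0.02147775, -0.0095834 ]), 'finger_force': 0.0, 'finger_gap': 84.94821331004638}
```

View pics/scene1.png

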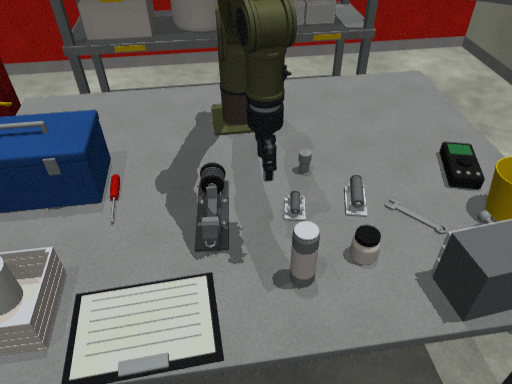

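View pics/side1.png

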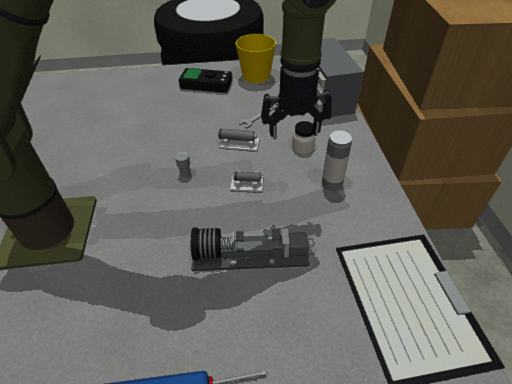

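View pics/wrist1.png

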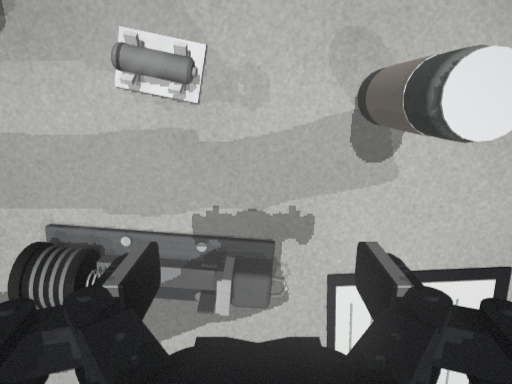

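The scene view shows the long cell at (357,190), the spare at (295,203) and the lamp at (212,205). In the side view they are at (237,135), (248,180) and (250,245). The wrist view shows the lamp along the bottom and the spare at (155,62). I'll zoom in on these.

```bash
python3 - <<'E'
from h import *
def c(f,x,y,w,h): return cv2.resize(cv2.imread('pics/'+f)[y:y+h,x:x+w],(400,300),interpolation=cv2.INTER_CUBIC)
A=np.hstack([c('scene1.png',320,160,80,60),c('side1.png',200,110,80,60)])
B=np.hstack([c('scene1.png',140,155,140,105),c('side1.png',180,210,140,105)])
cv2.imwrite('pics/z1.png',np.vstack([A,B]))
for z,l in((36,[('scene1.png',357,190),('side1.png',237,135)]),(47,[('scene1.png',212,205),('side1.png',265,240)])):
    print(tri(*l),[onz(*k,z).round(0) for k in l])
E
```

```text
[508.03003644 284.34948397  38.7004145 ] [array([502., 288.,  36.]), array([509., 284.,  36.])]
[ 536.17767625 -136.70291539   61.04913991] [array([ 515., -132.,   47.]), array([ 540., -134.,   47.])]
```

View pics/z1.png

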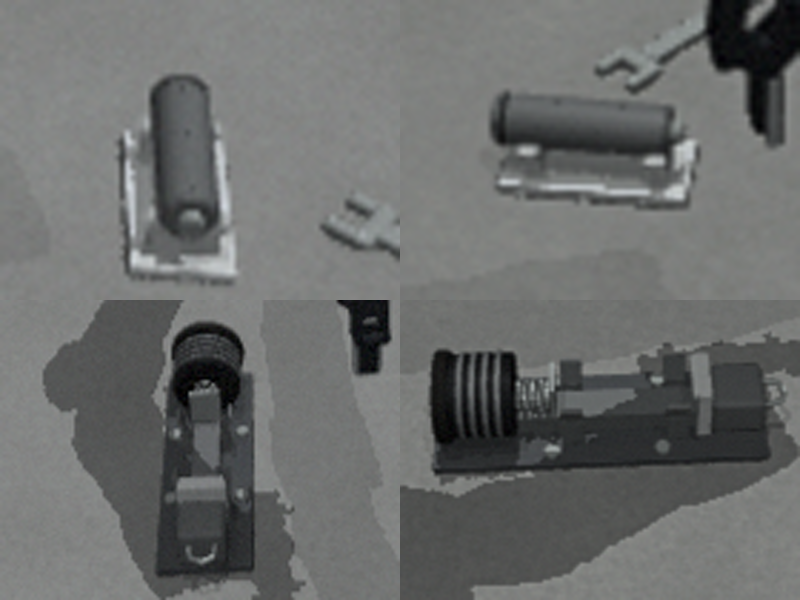

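The zoomed crops show the long cell with its nub towards +x, nub near scene (358,203) and side (256,136). The lamp's spring is on the robot side. I'll turn the tool so the fingers close along y, then take a wrist view of the cell.

```bash
python3 -m handwheel '{"linear":[[3.15,-2.05,0],[3.15,-2.05,0],[3.15,-2.05,0],[3.15,-2.05,0],[3.15,-2.05,0],[3.15,-2.05,0],[3.15,-2.05,0],[3.15,-2.05,0],[3.15,-2.05,0]],"rotation":[[0,0,7],[0,0,0],[0,0,0],[0,0,0],[0,0,0],[0,0,0],[0,0,0],[0,0,0],[0,0,0]]}' 0
```

```text
t: 0.9
position: [471.2, 303.0, 191.6]
ee_rot: [2.353, 2.082, -0.001]
contact_force: [1.2, 0.5, -1.2]
finger_gap: 85.4
finger_force: 0.0
```

```bash
python3 -m handwheel '{"linear":[[0,0,0],[0,0,0],[0,0,0],[0,0,0],[0,0,0],[0,0,0],[0,0,0],[0,0,0],[0,0,0],[0,0,0]],"rotation":[[0,0,7],[0,0,7],[0,0,7],[0,0,7],[0,0,7],[0,0,7],[0,0,7],[0,0,7],[0,0,7],[0,0,7]]}'; python3 -m handwheel '{"linear":[[0,0,0],[0,0,0],[-2,1,0],[-2,1,0]],"rotation":[[0,0,6.5],[0,0,6.5],[0,0,0],[0,0,0]]}'
python3 - <<'E'
from h import *
snap('wrist','w2.png'); s=state(); print(s['q'].round(2),R.from_rotvec(s['ee_rot']).as_matrix().round(3),s['position'])
E
```

```text
t: 1.73
position: [472.2, 301.6, 191.5]
ee_rot: [3.122, 0.347, -0.001]
contact_force: [-0.9, -0.1, -0.6]
finger_gap: 85.1
finger_force: 0.0
t: 2.07
position: [432.5, 281.8, 191.3]
ee_rot: [3.141, -0.0, 0.001]
contact_force: [0.1, -1.1, 0.5]
finger_gap: 85.4
finger_force: 0.0
[-0.86  0.56  0.31  1.92 -0.25  0.71 -1.97] [[ 1.     0.    -0.007]
 [ 0.    -1.    -0.004]
 [-0.007  0.004 -1.   ]] [426.31162867 278.46037278 190.86722902]
```

View pics/w2.png

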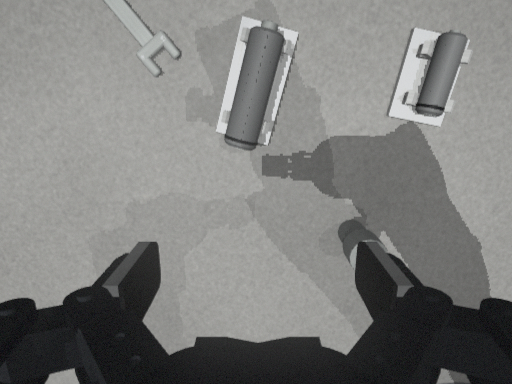

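The wrist view shows the long cell with its flat end at about (241,146) and nub tip at (269,23). The spare is to the right at (442,70).

```bash
python3 - <<'E'
from h import *
W,S,C='w2.png','side1.png','scene1.png'
f,n=onz(W,241,143,36),onz(W,269,23,36)
print('wrist',f,n,np.linalg.norm(f-n),np.degrees(np.arctan2(*(n-f)[1::-1])))
print('tri nub',tri((W,269,24),(S,256,136)),tri((W,269,24),(C,358,203)),'flat',tri((W,241,143),(S,220,133.6)))
m=onz(W,255,83.5,36);print('mid',m, tri((W,255,83.5),(S,238.5,134)))
print(load(W)[1].round(2))
# lamp
for z in(58,60,63): print('lip',onz(C,210,217,z),onz(S,285,242,z))
E
```

```text
wrist [457.87742302 299.3789607   36.        ] [569.73056778 271.85252454  36.        ] 115.19041054304996 -13.825441243422087
tri nub [568.32678021 271.79484066  35.32826002] [566.29259669 270.51409595  45.31232703] flat [457.13556436 299.49350108  34.83138728]
mid [515.9347982  284.97734898  36.        ] [514.93971588 284.97609789  38.5318269 ]
[[ 0.0000e+00  9.6000e-01  2.7000e-01  5.0118e+02]
 [-1.0000e+00  0.0000e+00  0.0000e+00  2.8281e+02]
 [ 0.0000e+00 -2.7000e-01  9.6000e-01  3.7308e+02]
 [ 0.0000e+00  0.0000e+00  0.0000e+00  1.0000e+00]]
lip [ 572.20821718 -139.88360864   58.        ] [ 583.71995597 -152.90629939   58.        ]
lip [ 574.27044605 -139.81490845   60.        ] [ 583.38609725 -154.31162542   60.        ]
lip [ 577.36378935 -139.71185816   63.        ] [ 582.88530918 -156.41961447   63.        ]
```

```bash
python3 -m handwheel '{"linear":[[2.93,-0.23,0],[2.93,-0.23,0],[2.93,-0.23,0],[0,0,3],[0,0,3],[0,0,3],[0,0,0]],"rotation":[[0,0,0],[0,0,0],[0,0,0],[0,0,6.9],[0,0,6.9],[0,0,0],[0,0,0]]}'
python3 - <<'E'
from h import *
import rig
s=state(); print(s['position'],np.degrees(s['ee_rot']),R.from_rotvec(s['ee_rot']).as_matrix()[:,0], rig.hold_point_z if not callable(rig.hold_point_z) else rig.hold_point_z())
E
```

```text
t: 2.7
position: [515.9, 287.0, 96.2]
ee_rot: [3.113, -0.376, -0.015]
contact_force: [-1.2, 0.1, -0.8]
finger_gap: 85.1
finger_force: 0.0
[515.88224294 286.99889834  96.23974853] [178.34078062 -21.51863677  -0.83291288] [ 0.97125797 -0.23787941 -0.00844585] 18.700000000000003
```

```bash
python3 -m handwheel '{"linear":[[-0.1,0.1,2.6],[0,0,2.6],[0,0,2.6],[0,0,0],[0,0,0]],"rotation":[[0,0,0],[0,0,0],[0,0,0],[0,0,0],[0,0,0]]}' && python3 -m handwheel '{"linear":[[0,0,0],[0,0,0],[0,0,0],[0,0,0],[0,0,0],[0,0,0]],"rotation":[[0,0,0],[0,0,0],[0,0,0],[0,0,0],[0,0,0],[0,0,0]]}' 1 100
```

```text
t: 3.12
position: [518.9, 287.8, 24.1]
ee_rot: [3.118, -0.377, -0.002]
contact_force: [0.1, -0.3, -0.1]
finger_gap: 85.3
finger_force: 0.0
t: 3.62
position: [519.4, 287.9, 24.2]
ee_rot: [-3.118, 0.377, -0.001]
contact_force: [-1.0, 0.1, -0.6]
finger_gap: 12.4
finger_force: 0.0
```

```bash
python3 - <<'E'
from h import *
snap('wrist','w3.png');snap('side','s3.png'); snap('scene','c3.png'); print(state()['finger_gap'],state()['position'])
c=lambda f,x,y,w,h: cv2.resize(cv2.imread('pics/'+f)[y:y+h,x:x+w],(400,300),interpolation=cv2.INTER_CUBIC)
cv2.imwrite('pics/z3.png',np.vstack([np.hstack([c('w3.png',0,0,512,384),c('s3.png',180,80,120,90)]),np.hstack([c('c3.png',300,140,120,90),c('c3.png',0,0,512,384)])]))
E
```

```text
0.3523664309264405 [519.11943644 287.79755016  23.77118306]
```

View pics/z3.png

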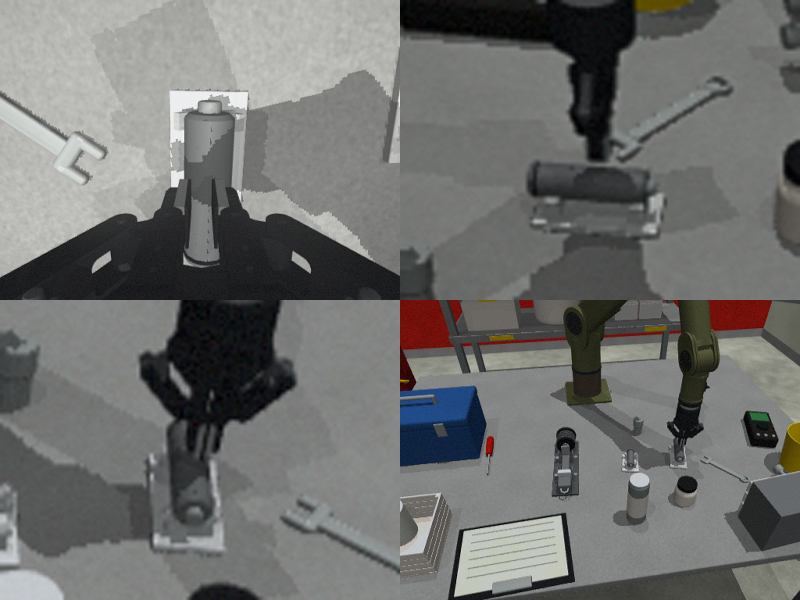

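The fingers shut above the cell: the side view puts the tip at about (240,126) and the scene view at (361,185), over the cell. I'll triangulate the tip.

```bash
python3 - <<'E'
from h import *
s=state(); p=s['position']; print(p, s['finger_gap'])
print('tip',tri(('s3.png',240,126.5),('c3.png',361.5,185)))
for z in (24,36,53,60,70): print(z,proj('s3.png',[519,288,z]).round(1),proj('c3.png',[519,288,z]).round(1),proj('w3.png',[519,288,z]).round(1))
print(load('w3.png')[1].round(2)); 
W='w3.png'
# cell in wrist now: nub (px*1.28)
print(onz(W,209*1.28,103*1.28,36), onz(W,202*1.28,262*1.28,36))
g=np.array([cv2.imread('pics/'+f)[y:y+60,x:x+80] for f,x,y in(('s3.png',200,100),('c3.png',320,150))])
cv2.imwrite('pics/z4.png',cv2.resize(np.hstack(list(g)),(800,300),interpolation=cv2.INTER_CUBIC))
E
```

```text
[519.11943644 287.79755016  23.77118306] 0.3523664309264405
tip [519.19259042 289.77404793  66.33751328]
24 [240.2 136.9] [358.2 196.9] [259.3 220. ]
36 [240.  133.9] [358.8 193.8] [259.5 227.7]
53 [239.8 129.6] [359.7 189.4] [259.7 240.4]
60 [239.7 127.7] [360.  187.5] [259.7 246.4]
70 [239.5 125.1] [360.6 184.8] [259.9 255.9]
[[-2.4000e-01  9.4000e-01  2.6000e-01  5.8609e+02]
 [-9.7000e-01 -2.3000e-01 -6.0000e-02  2.7274e+02]
 [-0.0000e+00 -2.7000e-01  9.6000e-01  2.0597e+02]
 [ 0.0000e+00  0.0000e+00  0.0000e+00  1.0000e+00]]
[569.15385392 271.58696146  36.        ] [450.46073127 305.19476845  36.        ]
```

View pics/z4.png

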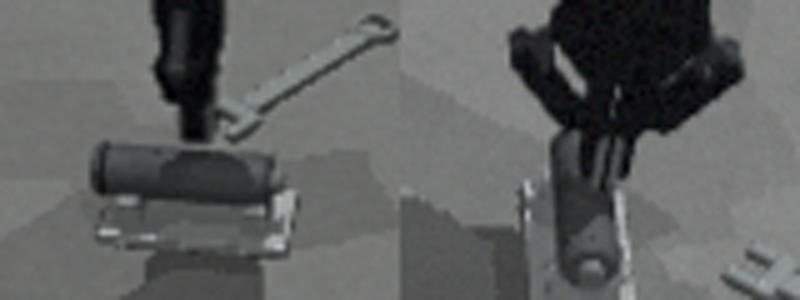

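```bash
python3 - <<'E'
from h import *
for z in (191,204,220,230,240): print(z,[proj('side1.png',[625+d,0,z]).round(1) for d in(-50,50)],proj('scene1.png',[625,0,z]).round(1))
for z in (10,24,36,50,60,70): print(z,[proj('w3.png',np.array([519,288,z])+11*np.array([.971,-.238,0])).round(1)])
g=[cv2.imread('pics/side1.png')[80:140,250:330],cv2.imread('pics/scene1.png')[130:190,230:310]]
cv2.imwrite('pics/z5.png',cv2.resize(np.hstack(g),(800,300),interpolation=cv2.INTER_CUBIC))
s=state();print(s['contact_force'])
E
```

```text
191 [array([272.3, 154.8]), array([314.5, 151. ])] [265.6 186.1]
204 [array([272.4, 150.5]), array([315.1, 146.7])] [265.6 181.9]
220 [array([272.5, 145.1]), array([315.8, 141.3])] [265.6 176.6]
230 [array([272.6, 141.6]), array([316.2, 137.9])] [265.6 173.2]
240 [array([272.7, 138.1]), array([316.7, 134.4])] [265.6 169.8]
10 [array([259.3, 195.4])]
24 [array([259.4, 202.3])]
36 [array([259.5, 208.9])]
50 [array([259.7, 217.9])]
60 [array([259.8, 225.2])]
70 [array([260. , 233.5])]
[ 0.02422375 -0.00975124  0.4280293 ]
```

View pics/z5.png

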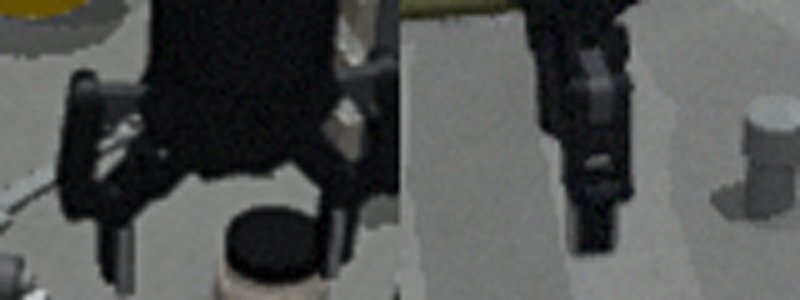

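The fingertips really stand about 38 mm short of the reported TCP: 240 against 204 expected at the start, and 62–66 against 24 now. The camera poses agree with each other, so I'll allow for that offset. I'll open, re-centre and descend another 46 mm in two steps.

```bash
python3 -m handwheel '{"linear":[[-0.75,0.3,0],[0,0,0],[0,0,0],[0,0,0],[0,0,0],[0,0,0],[0,0,1.5],[0,0,1.0],[0,0,0],[0,0,0]],"rotation":[[0,0,0],[0,0,0],[0,0,0],[0,0,0],[0,0,0],[0,0,0],[0,0,0],[0,0,0],[0,0,0],[0,0,0]]}' 0; python3 -m handwheel '{"linear":[[0,0,1],[0,0,1],[0,0,0],[0,0,0]],"rotation":[[0,0,0],[0,0,0],[0,0,0],[0,0,0]]}'
```

```text
t: 4.6
position: [510.6, 286.3, -1.9]
ee_rot: [3.118, -0.378, -0.002]
contact_force: [0.6, 0.3, -0.1]
finger_gap: 85.3
finger_force: 0.0
t: 4.93
position: [510.5, 286.4, -22.1]
ee_rot: [3.118, -0.377, -0.002]
contact_force: [-0.5, 1.2, -1.0]
finger_gap: 85.2
finger_force: 0.0
```

```bash
python3 -m handwheel '{"linear":[[0,0,0],[0,0,0],[0,0,0],[0,0,0],[0,0,0],[0,0,0]],"rotation":[[0,0,0],[0,0,0],[0,0,0],[0,0,0],[0,0,0],[0,0,0]]}' 1 100
```

```text
t: 5.43
position: [511.1, 285.5, -20.5]
ee_rot: [3.118, -0.379, -0.0]
contact_force: [-0.3, -1.2, 5.7]
finger_gap: 31.3
finger_force: 98.3
```

```bash
python3 -m handwheel '{"linear":[[0,0,-0.5],[0,0,-1.5],[0,0,-2],[0,0,-3],[0,0,-3],[0,0,0],[0,0,0]],"rotation":[[0,0,0],[0,0,0],[0,0,0],[0,0,0],[0,0,0],[0,0,0],[0,0,0]]}'
python3 - <<'E'
from h import *
snap('side','s6.png');snap('scene','c6.png');snap('wrist','w6.png'); s=state(); print(s['position'],s['ee_rot'],s['finger_gap'],s['contact_force'])
a=cv2.resize(cv2.imread('pics/s6.png')[80:170,180:300],(400,300),interpolation=cv2.INTER_CUBIC)
b=cv2.resize(cv2.imread('pics/c6.png')[130:220,300:420],(400,300),interpolation=cv2.INTER_CUBIC)
c=cv2.resize(cv2.imread('pics/w6.png'),(400,300),interpolation=cv2.INTER_AREA)
d=cv2.resize(cv2.imread('pics/c6.png')[155:260,140:280],(400,300),interpolation=cv2.INTER_CUBIC)
cv2.imwrite('pics/z6.png',np.vstack([np.hstack([a,b]),np.hstack([c,d])]))
E
```

```text
t: 6.02
position: [512.3, 287.5, 80.4]
ee_rot: [-3.116, 0.377, -0.005]
contact_force: [-0.1, -0.3, -2.2]
finger_gap: 31.2
finger_force: 99.3
[509.81097321 286.4808022   77.52207709] [ 3.11770367 -0.37650166 -0.00369001] 31.212233966630805 [-0.54703164  0.65988015 -2.39615433]
```

View pics/z6.png

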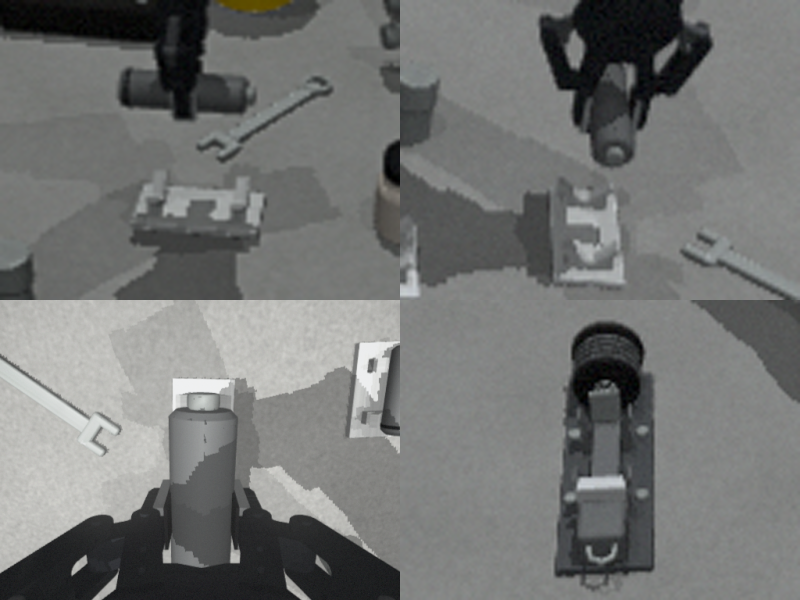

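The cell is held level at mid-length with its stand empty below; the nub is at about (258,120) in the full wrist view. Next I'll rise and go beside the lamp for a wrist view past the held cell.

```bash
python3 -m handwheel '{"linear":[[0,0,-3.7],[0,0,-3.7],[0,0,-3.7],[0,3,0],[0,3,0],[0,3.5,0],[0,3.5,0],[0,3.5,0],[0,3.5,0],[0,3.5,0]],"rotation":[[0,0,-6.9],[0,0,-6.9],[0,0,0],[0,0,0],[0,0,0],[0,0,0],[0,0,0],[0,0,0],[0,0,0],[0,0,0]]}';python3 -m handwheel '{"linear":[[-1.5,3.5,0],[-1.5,3.5,0],[-1,3,0],[-1,2,0],[0,0,0],[0,0,0],[0,0,0]],"rotation":[[0,0,0],[0,0,0],[0,0,0],[0,0,0],[0,0,0],[0,0,0],[0,0,0]]}'
python3 - <<'E'
from h import *
g=snap('wrist','w7.png'); s=state(); print(s['position'],R.from_rotvec(s['ee_rot']).as_matrix().round(4),s['finger_gap'])
cv2.imwrite('pics/w7b.png',cv2.resize(cv2.imread('pics/w7.png')[0:384],(800,600),interpolation=cv2.INTER_CUBIC))
E
```

```text
t: 7.0
position: [509.8, 50.1, 188.4]
ee_rot: [3.141, 0.001, -0.005]
contact_force: [1.1, -0.7, -2.8]
finger_gap: 31.2
finger_force: 100.0
t: 7.58
position: [461.0, -67.5, 188.9]
ee_rot: [-3.141, -0.001, 0.002]
contact_force: [0.1, -0.4, -3.1]
finger_gap: 31.5
finger_force: 100.0
[461.34103544 -67.04020632 189.06113814] [[ 1.e+00  2.e-03 -9.e-04]
 [ 2.e-03 -1.e+00  8.e-04]
 [-9.e-04 -8.e-04 -1.e+00]] 31.381817250934905
```

View pics/w7b.png

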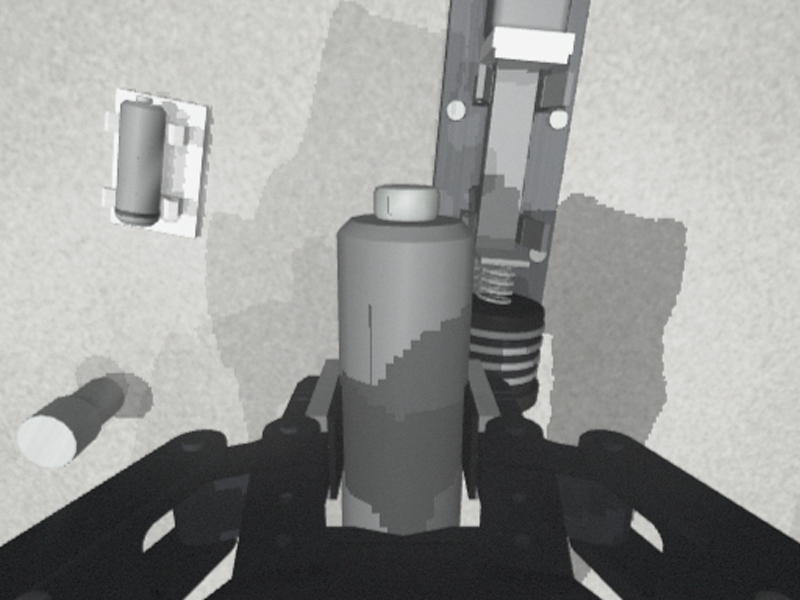

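The wrist view shows the lamp on the right. In the 800×600 scaling the lip runs (490,57) to (573,63), bolts are at (456,110), (559,119) and (537,255), and the spring plate's top edge is near y=263 from x=487 to 530. The held cell's nub is at (405,190). Now I'll compute the lamp pose.

```bash
python3 - <<'E'
from h import *
W='w7.png';k=.64
P=lambda u,v,z: onz(W,u*k,v*k,z).round(1)
print('lip inner top',P(491,57,63),P(573,63,63),'far',P(495,27,63),P(574,33,63))
print('bolts',[P(*b,10) for b in((456,110),(559,119),(537,255))])
print('spine',P(494,70,30),P(540,70,30),P(484,240,30),P(517,240,30))
print('plate top',P(487,263,69),P(530,263,69))
print('lamp base edges z8',P(450,0,8),P(590,0,8),P(437,150,8),P(566,150,8))
print('head right side', P(545,330,47),P(540,380,47))
C='c6.png'; c=lambda u,v,z: onz(C,140+(u-400)*.35,155+(v-300)*.35,z).round(1)
print('scene bolts',[c(*b,10) for b in((574,433),(640,428),(570,497),(640,495))],'lip',c(577,478,63),c(624,477,63), 'plate',c(570,572,0),c(653,567,0))
s=lambda u,v,z: onz('side1.png',180+(u-400)*.35,210+(v-300)*.35,z).round(1)
print('side lip', s(692,355,63),s(697,432,63),'bolts',s(550,450,10),s(662,447,10),'plate R end',s(768,458,0), s(433,472,0))
print('nub held',P(405,186,189+57),P(407,190,189+57), 'shoulder', P(338,235,246),P(474,235,246),P(342,400,246),P(463,400,246))
E
```

```text
lip inner top [ 581.5 -115.3   63. ] [ 578.5 -160.7   63. ] far [ 596.4 -116.7   63. ] [ 593.6 -159.9   63. ]
bolts [array([ 558.1, -102. ,   10. ]), array([ 552.5, -170.7,   10. ]), array([ 460.7, -162.7,   10. ])]
spine [ 579.7 -122.7   30. ] [ 579.7 -150.9   30. ] [ 474.6 -121.2   30. ] [ 474.7 -143.3   30. ]
plate top [ 467.1 -117.4   69. ] [ 467.2 -143.2   69. ]
lamp base edges z8 [623.7 -96.5   8. ] [ 623.8 -184.9    8. ] [532.6 -90.1   8. ] [ 532.7 -177.7    8. ]
head right side [ 417.1 -161.9   47. ] [ 380.8 -161.2   47. ]
scene bolts [array([ 454.5, -164.4,   10. ]), array([457. , -97.3,  10. ]), array([ 545.6, -171.5,   10. ]), array([ 553.1, -104.7,   10. ])] lip [ 575.3 -160.6   63. ] [ 580.5 -118.    63. ] plate [ 631.9 -175.4    0. ] [637.3 -99.9   0. ]
side lip [ 582.7 -119.8   63. ] [ 574.  -193.5   63. ] bolts [ 460.  -160.9   10. ] [ 551.3 -169.7   10. ] plate R end [ 637.2 -184.9    0. ] [ 363.5 -163.     0. ]
nub held [522.7 -67.2 246. ] [521.8 -67.7 246. ] shoulder [511.  -50.9 246. ] [511.  -84.1 246. ] [466.7 -50.6 246. ] [466.7 -82.9 246. ]
```

Lamp pose: yaw about -4.6°, origin about (524,-134.5). Wrist, scene and side views agree to within about 2 mm. The held cell's centre is 57 mm behind the reported TCP and aligned with it. I'll write a helper that turns lamp-frame targets into tool-axis shifts.

```bash
cat > goal.py <<'E'
import sys; from h import *
Y=np.radians(-4.6); O=np.array([524,-134.5,0]); L=R.from_euler('z',Y); OFF=57
def pose(cx,cz,th):
    r=L*R.from_euler('y',-th,degrees=True)*R.from_matrix(np.diag([1.,-1,-1]))
    return O+L.apply([cx,0,cz])+r.apply([0,0,OFF]), r
def cur():
    s=state(); r=R.from_rotvec(s['ee_rot']); c=s['position']-OFF*r.as_matrix()[:,2]
    cl=L.inv().apply(c-O); ax=L.inv().apply(r.as_matrix()[:,0])
    print('t',round(s['t'],2),'cell c',cl.round(1),'flat',(cl-60*ax).round(1),'nub',(cl+60*ax).round(1),'th',np.degrees(np.arcsin(ax[2])).round(1),'F lamp',L.inv().apply(s['contact_force']).round(1),'gap',round(s['finger_gap'],1))
    return s['position'],r
if __name__=='__main__':
    p,r=cur(); a=list(map(float,sys.argv[1:]))
    for i in range(0,len(a),3):
        q,k=pose(*a[i:i+3]); d=(r.inv()*k)
        print(a[i:i+3],'lin(cm, axes before)',(r.inv().apply(q-p)/10).round(2),'(axes after)',(k.inv().apply(q-p)/10).round(2),'rot',np.degrees(d.as_rotvec()).round(1)); p,r=q,k
E
python3 goal.py 12 230 0 12 150 21 12 70.5 21
```

```text
t 7.63 cell c [-67.8  62.2 246.1] flat [-127.6   57.2  246.1] nub [ -8.   67.1 246. ] th -0.1 F lamp [-0.   0.3 -2.5] gap 31.4
[12.0, 230.0, 0.0] lin(cm, axes before) [7.45 6.86 1.59] (axes after) [7.99 6.22 1.61] rot [-0.   0.1  4.7]
[12.0, 150.0, 21.0] lin(cm, axes before) [2.04 0.   7.62] (axes after) [-0.82  0.    7.85] rot [ 0. 21.  0.]
[12.0, 70.5, 21.0] lin(cm, axes before) [-2.85  0.    7.42] (axes after) [-2.85  0.    7.42] rot [0. 0. 0.]
```

```bash
python3 -m handwheel '{"linear":[[2.48,2.29,0.5],[2.48,2.29,0.5],[2.48,2.29,0.5],[0,0,0],[0,0,0],[0,0,0],[0,0,0],[0,0,0],[0,0,0]],"rotation":[[0,0,0],[0,0,0],[0,0,0],[0,0,4.7],[0,7,0],[0,7,0],[0,7,0],[0,0,0],[0,0,0]]}'; python3 goal.py 12 130 21 12 70.5 21
```

```text
t: 8.38
position: [534.2, -134.0, 171.9]
ee_rot: [3.097, -0.124, 0.481]
contact_force: [0.6, -0.3, -1.3]
finger_gap: 31.2
finger_force: 100.1
t 8.38 cell c [ -7.1   0.9 226.3] flat [-64.3   1.  208.1] nub [ 50.    0.9 244.4] th 17.6 F lamp [ 0.6 -0.3 -1.3] gap 31.2
[12.0, 130.0, 21.0] lin(cm, axes before) [-0.76  0.21  9.74] (axes after) [-1.33  0.13  9.68] rot [-0.4  3.4 -0.1]
[12.0, 70.5, 21.0] lin(cm, axes before) [-2.13  0.    5.55] (axes after) [-2.13  0.    5.55] rot [0. 0. 0.]
```

```bash
python3 -m handwheel '{"linear":[[0,0,0],[-0.44,0.05,3.2],[-0.44,0.05,3.2],[-0.44,0.05,3.2],[0,0,0],[0,0,0]],"rotation":[[-0.4,3.4,0],[0,0,0],[0,0,0],[0,0,0],[0,0,0],[0,0,0]]}'; python3 goal.py 12 90 21 12 70.5 21
```

```text
t: 8.88
position: [554.8, -137.5, 140.9]
ee_rot: [3.084, -0.124, 0.547]
contact_force: [-0.3, -0.1, -2.5]
finger_gap: 31.3
finger_force: 100.2
t 8.88 cell c [ 11.3  -0.9 194.4] flat [-45.   -0.8 173.8] nub [ 67.7  -0.9 215. ] th 20.1 F lamp [-0.3 -0.1 -2.5] gap 31.3
[12.0, 90.0, 21.0] lin(cm, axes before) [-3.43  0.03  9.83] (axes after) [-3.59 -0.05  9.77] rot [-0.4  0.9 -0.1]
[12.0, 70.5, 21.0] lin(cm, axes before) [-0.7   0.    1.82] (axes after) [-0.7   0.    1.82] rot [0. 0. 0.]
```

```bash
python3 -m handwheel '{"linear":[[-0.43,0,1.22],[-0.43,0,1.22],[-0.43,0,1.22],[-0.43,0,1.22],[-0.43,0,1.22],[-0.43,0,1.22],[-0.43,0,1.22],[-0.43,0,1.22],[0,0,0],[0,0,0]],"rotation":[[-0.4,0.9,0],[0,0,0],[0,0,0],[0,0,0],[0,0,0],[0,0,0],[0,0,0],[0,0,0],[0,0,0],[0,0,0]]}'; python3 goal.py 12 90 21 12 70.5 21
```

```text
t: 9.72
position: [576.1, -147.5, 73.5]
ee_rot: [-3.103, 0.124, -0.456]
contact_force: [-0.0, 0.3, -1.5]
finger_gap: 31.2
finger_force: 100.2
t 9.72 cell c [ 36.7  -9.6 128.1] flat [-20.8  -9.5 110.9] nub [ 94.1  -9.7 145.3] th 16.7 F lamp [-0.   0.3 -1.5] gap 31.2
[12.0, 90.0, 21.0] lin(cm, axes before) [-3.03 -0.83  2.94] (axes after) [-3.24 -0.88  2.69] rot [-0.8  4.3 -0.1]
[12.0, 70.5, 21.0] lin(cm, axes before) [-0.7   0.    1.82] (axes after) [-0.7   0.    1.82] rot [0. 0. 0.]
```

The pose is drifting, which suggests a joint limit. I'll check the joints.

```bash
python3 -c "
from rig import state;print(state()['q'].round(3))"
```

```text
[ 0.217  0.749 -0.02   2.082 -0.999  0.043 -0.453]
```

Joints 5 and 6 are at their limits, so the arm cannot tilt outward that far here. I'll put the cell back in its stand and regrasp it with the tool leaned 18° the other way. Then nub-up poses need almost no outward tilt.

```bash
cat > wg.py <<'E'
import sys; from h import *
s=state(); p=s['position']; r=R.from_rotvec(s['ee_rot']); print(round(s['t'],2),p.round(1),np.degrees((R.from_matrix(np.diag([1.,-1,-1])).inv()*r).as_rotvec()).round(1),s['contact_force'].round(1),round(s['finger_gap'],1),s['q'].round(2))
a=list(map(float,sys.argv[1:]))
for i in range(0,len(a),5):  # x y z yaw tilt(nub-up +)
    q=np.array(a[i:i+3]); k=R.from_euler('z',a[i+3],degrees=True)*R.from_euler('y',-a[i+4],degrees=True)*R.from_matrix(np.diag([1.,-1,-1]))
    print(a[i:i+5],'rot',np.degrees((r.inv()*k).as_rotvec()).round(1),'then lin',(k.inv().apply(q-p)/10).round(2)); p,r=q,k
E
python3 -m handwheel '{"linear":[[0,0,-2],[0,0,-2],[0,0,-2],[0,0,0],[0,0,0],[0,0,0],[0,0,0]],"rotation":[[0,0,0],[0,-5.5,0],[0,-5.5,0],[0,-5.5,0],[0,0,0],[0,0,0],[0,0,0]]}'; python3 wg.py 510.5 286.4 150 -13.8 0
```

```text
t: 10.3
position: [565.6, -145.7, 108.1]
ee_rot: [-3.116, 0.118, -0.137]
contact_force: [-1.0, 0.8, -3.0]
finger_gap: 31.5
finger_force: 100.3
10.3 [ 565.6 -145.7  108.1] [1.2 5.1 4.3] [-1.   0.8 -3. ] 31.5 [-0.11  0.79  0.54  1.89 -0.78  0.61 -0.7 ]
[510.5, 286.4, 150.0, -13.8, 0.0] rot [-1.8 -4.9  9.5] then lin [-15.65 -40.65  -4.19]
```

```bash
python3 -m handwheel '{"linear":[[0,0,-2],[0,0,-2],[-1.3,-3.3,0],[-1.3,-3.3,0],[-1.3,-3.3,0],[-1.3,-3.3,0],[-1.3,-3.3,0],[-1.3,-3.3,0],[-1.3,-3.3,0],[-1.3,-3.3,0]],"rotation":[[-0.9,-2.5,4.8],[-0.9,-2.4,4.7],[0,0,0],[0,0,0],[0,0,0],[0,0,0],[0,0,0],[0,0,0],[0,0,0],[0,0,0]]}' >/dev/null; python3 -m handwheel '{"linear":[[-1.3,-3.3,0],[-1.3,-3.3,0],[-1.3,-3.3,0],[0,0,0],[0,0,0]],"rotation":[[0,0,0],[0,0,0],[0,0,0],[0,0,0],[0,0,0]]}' >/dev/null; python3 wg.py 510.5 286.4 100 -13.8 0 510.5 286.4 -20 -13.8 0
```

```text
11.55 [509.7 242.  146.9] [ 0.1 -0.2 13.6] [-0.4 -1.9 -3.1] 31.2 [-0.96  0.82  0.81  1.82 -0.78  0.86 -1.57]
[510.5, 286.4, 100.0, -13.8, 0.0] rot [-0.1  0.2  0.2] then lin [-0.98 -4.33  4.69]
[510.5, 286.4, -20.0, -13.8, 0.0] rot [0. 0. 0.] then lin [ 0.  0. 12.]
```

```bash
python3 -m handwheel '{"linear":[[-0.49,-2.15,0.5],[-0.49,-2.15,0.5],[0,0,1.8],[0,0,1.8],[0,0,0],[0,0,0]],"rotation":[[-0.1,0.2,0.2],[0,0,0],[0,0,0],[0,0,0],[0,0,0],[0,0,0]]}' >/dev/null; python3 wg.py 510.5 286.4 0 -13.8 0 510.5 286.4 -20.5 -13.8 0
```

```text
12.05 [512.1 281.3 101.6] [-0.2  0.  14.3] [-0.1 -0.8 -2.6] 31.2 [-0.99  0.9   0.77  1.8  -0.84  0.81 -1.61]
[510.5, 286.4, 0.0, -13.8, 0.0] rot [ 0.2 -0.  -0.5] then lin [-0.28 -0.46 10.16]
[510.5, 286.4, -20.5, -13.8, 0.0] rot [0. 0. 0.] then lin [0.   0.   2.05]
```

```bash
python3 -m handwheel '{"linear":[[-0.28,-0.46,0],[0,0,2],[0,0,2],[0,0,2],[0,0,2],[0,0,0],[0,0,0]],"rotation":[[0.2,0,-0.5],[0,0,0],[0,0,0],[0,0,0],[0,0,0],[0,0,0],[0,0,0]]}' >/dev/null; python3 wg.py 510.5 286.4 -19.5 -13.8 0
```

```text
12.63 [511.8 288.5  22.7] [ 0.   0.2 13.6] [ 0.   0.  -1.6] 31.5 [-0.93  0.99  0.63  1.83 -0.94  0.65 -1.53]
[510.5, 286.4, -19.5, -13.8, 0.0] rot [-0.1 -0.2  0.2] then lin [-0.07  0.23  4.22]
```

```bash
python3 -m handwheel '{"linear":[[-0.05,0.29,1.3],[0,0,1.3],[0,0,1.0],[0,0,0],[0,0,0]],"rotation":[[-0.1,-0.2,0.2],[0,0,0],[0,0,0],[0,0,0],[0,0,0]]}' ; python3 wg.py 511 285.5 -20 -13.8 0
```

```text
t: 13.05
position: [511.0, 286.2, -13.1]
ee_rot: [3.118, -0.376, 0.0]
contact_force: [0.4, 0.3, -2.4]
finger_gap: 31.4
finger_force: 100.3
13.05 [511.  286.2 -13.1] [-0.   0.  13.8] [ 0.4  0.3 -2.4] 31.4 [-0.88  1.03  0.54  1.83 -0.96  0.57 -1.52]
[511.0, 285.5, -20.0, -13.8, 0.0] rot [ 0. -0.  0.] then lin [0.02 0.07 0.69]
```

```bash
python3 -m handwheel '{"linear":[[0,0.07,0.4],[0,0,0.25],[0,0,0]],"rotation":[[0,0,0],[0,0,0],[0,0,0]]}' ; python3 -m handwheel '{"linear":[[0,0,0.15],[0,0,0.1],[0,0,0]],"rotation":[[0,0,0],[0,0,0],[0,0,0]]}'
```

```text
t: 13.3
position: [510.8, 285.5, -20.1]
ee_rot: [3.118, -0.376, 0.001]
contact_force: [0.6, 0.5, -1.9]
finger_gap: 31.1
finger_force: 100.4
t: 13.55
position: [510.9, 285.7, -20.6]
ee_rot: [-3.118, 0.377, -0.001]
contact_force: [-3.0, 0.3, 15.4]
finger_gap: 31.4
finger_force: 102.4
```

```bash
python3 -m handwheel '{"linear":[[0,0,0],[0,0,0],[0,0,0],[0,0,0],[-0.6,0,0],[-0.58,0,-0.1],[-0.58,0,-0.2],[0,0,0],[0,0,0]],"rotation":[[0,0,0],[0,0,0],[0,0,0],[0,0,0],[0,-6,0],[0,-6,0],[0,-6,0],[0,0,0],[0,0,0]]}' 0 ; python3 wg.py 493.8 289.7 -18.2 -13.8 -18
```

```text
t: 14.3
position: [495.1, 288.2, -19.0]
ee_rot: [-3.046, 0.37, 0.48]
contact_force: [-0.5, -0.4, 0.3]
finger_gap: 85.3
finger_force: 0.0
14.3 [495.1 288.2 -19. ] [  2.1 -17.8  13.8] [-0.5 -0.4  0.3] 85.3 [-0.74  1.11  0.52  1.59 -0.82  0.98 -1.6 ]
[493.8, 289.7, -18.2, -13.8, -18.0] rot [ 0.1 -0.1 -0.1] then lin [-0.18 -0.11 -0.02]
```

```bash
python3 -m handwheel '{"linear":[[-0.15,-0.1,0],[0,0,0],[0,0,0],[0,0,0],[0,0,0],[0,0,0],[0,0,0]],"rotation":[[0,0,0],[0,0,0],[0,0,0],[0,0,0],[0,0,0],[0,0,0],[0,0,0]]}' 1 110; python3 -c "
from h import *
s=state();print(s['position'],s['ee_rot'],s['contact_force'])
r=R.from_rotvec(s['ee_rot']); print('cell centre in tool',r.inv().apply([511,285.6,36.3]-s['position']), 'axis',r.inv().apply([np.cos(np.radians(13.8)),-np.sin(np.radians(13.8)),0]))"
```

```text
t: 14.88
position: [491.7, 290.2, -16.9]
ee_rot: [-3.046, 0.368, 0.485]
contact_force: [-1.5, -1.2, 4.4]
finger_gap: 31.4
finger_force: 108.3
[491.69240148 290.19331229 -16.86072447] [-3.04591055  0.36812891  0.48516813] [-1.53591504 -1.24031763  4.42833921]
cell centre in tool [ 2.36328083e+00 -8.56965844e-03 -5.66953202e+01] axis [ 9.50599033e-01  6.70033564e-04 -3.10420730e-01]
```

```bash
python3 - <<'E'
t=open('goal.py').read()
t=t.replace("OFF=57","OFF=np.array([2.4,0,-56.7]); A=18.1")
t=t.replace("-th,degrees","-(th-A),degrees").replace("+r.apply([0,0,OFF])","-r.apply(OFF)")
t=t.replace("c=s['position']-OFF*r.as_matrix()[:,2]","c=s['position']+r.apply(OFF)")
t=t.replace("ax=L.inv().apply(r.as_matrix()[:,0])","ax=L.inv().apply(r.apply([.9506,0,-.3104]))")
open('goal.py','w').write(t)
E
python3 wg.py 491.7 290.2 50 -13.8 -18 505 286 170 -13.8 0
```

```text
14.88 [491.7 290.2 -16.9] [  2.  -18.   13.7] [-1.5 -1.2  4.4] 31.4 [-0.74  1.11  0.52  1.6  -0.82  0.98 -1.6 ]
[491.7, 290.2, 50.0, -13.8, -18.0] rot [ 0.1  0.1 -0. ] then lin [-2.07 -0.   -6.36]
[505.0, 286.0, 170.0, -13.8, 0.0] rot [ 0. 18.  0.] then lin [  1.39   0.09 -12.  ]
```

```bash
python3 -m handwheel '{"linear":[[-0.3,0,-0.9],[-0.6,0,-1.8],[-0.6,0,-1.8],[-0.6,0,-1.8],[0,0,0],[0,0,0],[0,0,0],[0,0,-3],[0,0,-3],[0,0,-3]],"rotation":[[0,0,0],[0,0,0],[0,0,0],[0,0,0],[0,6,0],[0,6,0],[0,6,0],[0,0,0],[0,0,0],[0,0,0]]}'; python3 wg.py 470 -20 170 -4.6 0; python3 goal.py 12 220 21
```

```text
t: 15.72
position: [490.4, 291.5, 139.8]
ee_rot: [3.118, -0.374, -0.004]
contact_force: [1.0, 0.4, -1.8]
finger_gap: 31.2
finger_force: 109.5
15.72 [490.4 291.5 139.8] [-0.1 -0.1 13.7] [ 1.   0.4 -1.8] 31.2 [-1.02  0.81  0.74  1.81 -0.73  0.82 -1.71]
[470.0, -20.0, 170.0, -4.6, 0.0] rot [ 0.1  0.1 -9.1] then lin [ 0.47 31.22 -3.02]
t 15.72 cell c [-65.2 421.7 196.5] flat [-121.5  430.7  178. ] nub [ -8.8 412.7 215. ] th 18.0 F lamp [ 0.9  0.5 -1.8] gap 31.2
[12.0, 220.0, 21.0] lin(cm, axes before) [14.57 40.41 -2.3 ] (axes after) [ 8.12 42.2  -1.94] rot [ 0.3  3.  -9.1]
```

```bash
python3 -m handwheel '{"linear":[[0,0,-1],[0,0,-1],[0.6,3.2,0],[0.6,3.2,0],[0.6,3.2,0],[0.6,3.2,0],[0.6,3.2,0],[0.6,3.2,0],[0.6,3.2,0],[0.6,3.2,0]],"rotation":[[0.1,1.5,-4.5],[0.1,1.5,-4.6],[0,0,0],[0,0,0],[0,0,0],[0,0,0],[0,0,0],[0,0,0],[0,0,0],[0,0,0]]}' >/dev/null; python3 -m handwheel '{"linear":[[0.6,3.2,0],[0.6,3.2,0],[0.6,3.2,0],[0.6,3.2,0],[0.6,3.2,0],[0,0,0],[0,0,0]],"rotation":[[0,0,0],[0,0,0],[0,0,0],[0,0,0],[0,0,0],[0,0,0],[0,0,0]]}' >/dev/null;  python3 goal.py 12 100 21
```

```text
t 17.13 cell c [ 10.7   3.2 220.9] flat [-45.3   3.4 199.3] nub [ 66.6   2.9 242.5] th 21.1 F lamp [-0.2  0.6 -2.5] gap 30.7
[12.0, 100.0, 21.0] lin(cm, axes before) [-0.51  0.27 12.08] (axes after) [-0.49  0.3  12.08] rot [ 0.2 -0.1 -0.3]
```

```bash
python3 -m handwheel '{"linear":[[-0.1,0.06,2.4],[-0.1,0.06,2.4],[-0.1,0.05,2.4],[-0.1,0.05,2.4],[-0.1,0.05,2.4],[0,0,0],[0,0,0]],"rotation":[[0.2,-0.1,-0.3],[0,0,0],[0,0,0],[0,0,0],[0,0,0],[0,0,0],[0,0,0]]}' >/dev/null;  python3 goal.py 12 85 21; python3 -c "
from rig import state;print(state()['q'].round(2))"
```

```text
t 17.72 cell c [11.3  4.5 99.7] flat [-44.8   4.2  78.3] nub [ 67.4   4.8 121. ] th 20.8 F lamp [ 0.1 -0.2 -1.5] gap 30.9
[12.0, 85.0, 21.0] lin(cm, axes before) [0.02 0.47 1.47] (axes after) [0.02 0.47 1.47] rot [-0.2  0.2  0.3]
[-0.06  0.85  0.37  1.97 -0.77  0.42 -0.73]
```

```bash
python3 -m handwheel '{"linear":[[0.02,0.47,0],[0,0,0.7],[0,0,0.7],[0,0,0],[0,0,0]],"rotation":[[-0.2,0.2,0.3],[0,0,0],[0,0,0],[0,0,0],[0,0,0]]}' >/dev/null;  python3 goal.py 12 77 21 12 70.5 21
```

```text
t 18.13 cell c [12.8 -1.4 86.1] flat [-43.1  -1.4  64.5] nub [ 68.8  -1.4 107.8] th 21.1 F lamp [ 0.3  0.3 -2. ] gap 31.4
[12.0, 77.0, 21.0] lin(cm, axes before) [-0.15 -0.15  0.9 ] (axes after) [-0.15 -0.15  0.91] rot [ 0.1 -0.2 -0. ]
[12.0, 70.5, 21.0] lin(cm, axes before) [-0.03  0.    0.65] (axes after) [-0.03  0.    0.65] rot [0. 0. 0.]
```

```bash
python3 -m handwheel '{"linear":[[-0.15,-0.13,0.3],[0,0,0.6],[0,0,0],[0,0,0.3],[0,0,0.3],[0,0,0],[0,0,0]],"rotation":[[0.1,-0.2,0],[0,0,0],[0,0,0],[0,0,0],[0,0,0],[0,0,0],[0,0,0]]}' >/dev/null;  python3 goal.py 12 70.5 21 -8 70.5 21
```

```text
t 18.72 cell c [12.3 -0.5 70.9] flat [-43.8  -0.4  49.5] nub [68.3 -0.5 92.3] th 20.9 F lamp [ 0.5  0.5 -2. ] gap 30.6
[12.0, 70.5, 21.0] lin(cm, axes before) [-0.03 -0.05  0.04] (axes after) [-0.03 -0.05  0.04] rot [ 0.  0. -0.]
[-8.0, 70.5, 21.0] lin(cm, axes before) [-2.   0.  -0.1] (axes after) [-2.   0.  -0.1] rot [0. 0. 0.]
```

```bash
python3 -m handwheel '{"linear":[[-0.4,0,0],[-0.4,0,0],[-0.4,0,0],[0,0,0],[0,0,0]],"rotation":[[0,0,0],[0,0,0],[0,0,0],[0,0,0],[0,0,0]]}' >/dev/null;  python3 goal.py -8 70.5 21
```

```text
t 19.13 cell c [ 1.8 -0.5 71. ] flat [-54.2  -0.5  49.4] nub [57.7 -0.6 92.6] th 21.1 F lamp [ 4.5 -0.  -2.6] gap 31.4
[-8.0, 70.5, 21.0] lin(cm, axes before) [-0.99 -0.05 -0.  ] (axes after) [-0.99 -0.05  0.  ] rot [ 0.  -0.1 -0. ]
```

```bash
python3 -m handwheel '{"linear":[[-0.4,-0.03,0],[-0.4,0,0],[-0.35,0,0],[0,0,0],[0,0,0],[0,0,0]],"rotation":[[0,0,0],[0,0,0],[0,0,0],[0,0,0],[0,0,0],[0,0,0]]}' >/dev/null;  python3 goal.py -10 65 14 -11.5 56 7 -11 49 1 -10 47.5 0
```

```text
t 19.63 cell c [-7.5 -0.5 70.9] flat [-63.4  -0.5  49.1] nub [48.4 -0.5 92.7] th 21.3 F lamp [ 6.5  0.5 -0.5] gap 31.3
[-10.0, 65.0, 14.0] lin(cm, axes before) [-1.   -0.06  0.5 ] (axes after) [-0.93 -0.06  0.62] rot [ 0.1 -7.4 -0. ]
[-11.5, 56.0, 7.0] lin(cm, axes before) [-0.77 -0.    0.84] (axes after) [-0.67  0.    0.93] rot [ 0. -7.  0.]
[-11.0, 49.0, 1.0] lin(cm, axes before) [-0.41  0.    0.62] (axes after) [-0.34  0.    0.66] rot [-0. -6. -0.]
[-10.0, 47.5, 0.0] lin(cm, axes before) [ 0.04 -0.    0.11] (axes after) [ 0.04 -0.    0.11] rot [ 0. -1.  0.]
```

```bash
python3 -m handwheel '{"linear":[[-0.5,-0.03,0.25],[-0.5,-0.03,0.28],[0,0,0],[-0.38,0,0.42],[-0.38,0,0.42],[0,0,0],[0,0,0],[0,0,0]],"rotation":[[0,-3.7,0],[0,-3.7,0],[0,0,0],[0,-3.5,0],[0,-3.5,0],[0,0,0],[0,0,0],[0,0,0]]}' >/dev/null;  python3 goal.py -11.5 56 7 -11 50 2 -11 47.5 0
```

```text
t 20.3 cell c [-11.    0.6  55.5] flat [-70.5   0.6  48.2] nub [48.6  0.7 62.9] th 7.0 F lamp [ 8.4  0.7 -0.6] gap 31.3
[-11.5, 56.0, 7.0] lin(cm, axes before) [-0.07  0.05 -0.04] (axes after) [-0.07  0.05 -0.04] rot [ 0.1 -0.   0. ]
[-11.0, 50.0, 2.0] lin(cm, axes before) [-0.33 -0.    0.54] (axes after) [-0.28 -0.    0.56] rot [-0. -5.  0.]
[-11.0, 47.5, 0.0] lin(cm, axes before) [-0.13  0.    0.23] (axes after) [-0.12  0.    0.23] rot [-0. -2.  0.]
```

Forces match the model (8.4 N). Rolling down further.

```bash
python3 -m handwheel '{"linear":[[-0.2,0.05,0.25],[-0.17,0,0.26],[0,0,0],[-0.13,0,0.2],[0,0,0],[0,0,0]],"rotation":[[0,-2.5,0],[0,-2.5,0],[0,0,0],[0,-2,0],[0,0,0],[0,0,0]]}' >/dev/null;  python3 goal.py -11 47.5 0 -1 47.5 0
```

```text
t 20.8 cell c [-11.2   0.5  47.4] flat [-71.2   0.4  47.4] nub [48.8  0.5 47.4] th 0.0 F lamp [ 8.2  1.5 -1.2] gap 30.9
[-11.0, 47.5, 0.0] lin(cm, axes before) [ 0.01  0.04 -0.01] (axes after) [ 0.01  0.04 -0.01] rot [ 0.  -0.   0.1]
[-1.0, 47.5, 0.0] lin(cm, axes before) [ 0.95 -0.   -0.31] (axes after) [ 0.95 -0.   -0.31] rot [0. 0. 0.]
```

Level and 15 mm into the spring, with the nub below the lip. Now I'll ease it forward under the lip.

```bash
python3 -m handwheel '{"linear":[[0.3,0,-0.1],[0.3,0,-0.1],[0.25,0,-0.08],[0,0,0],[0,0,0]],"rotation":[[0,0,0],[0,0,0],[0,0,0],[0,0,0],[0,0,0]]}' >/dev/null;  python3 goal.py 0 47 0
```

```text
t 21.22 cell c [-3.5  0.5 47.4] flat [-63.5   0.4  47.5] nub [56.5  0.5 47.3] th -0.1 F lamp [ 5.4  1.2 -1.4] gap 31.0
[0.0, 47.0, 0.0] lin(cm, axes before) [ 0.36  0.05 -0.07] (axes after) [ 0.36  0.05 -0.07] rot [0.  0.1 0. ]
```

```bash
python3 -m handwheel '{"linear":[[0.15,0,-0.02],[0.15,0,-0.02],[0,0,0],[0,0,0]],"rotation":[[0,0,0],[0,0,0],[0,0,0],[0,0,0]]}' >/dev/null;  python3 goal.py 0 47 0
```

```text
t 21.55 cell c [-2.7  0.4 47.3] flat [-62.7   0.4  47.7] nub [57.3  0.4 46.9] th -0.4 F lamp [5.2 2.7 5. ] gap 30.9
[0.0, 47.0, 0.0] lin(cm, axes before) [ 0.3   0.04 -0.05] (axes after) [ 0.3   0.04 -0.05] rot [-0.   0.3 -0. ]
```

```bash
python3 -m handwheel '{"linear":[[0,0,0],[0,0,0]],"rotation":[[0,0,0],[0,0,0]]}' >/dev/null;  python3 goal.py; python3 -m handwheel '{"linear":[[0.1,0,-0.05],[0.1,0,-0.03],[0,0,0]],"rotation":[[0,0,0],[0,0,0],[0,0,0]]}' >/dev/null;  python3 goal.py 0 47 0
```

```text
t 21.72 cell c [-2.7  0.4 47.3] flat [-62.7   0.4  47.7] nub [57.3  0.3 46.9] th -0.4 F lamp [4.  2.8 4.6] gap 30.9
t 21.97 cell c [-2.1  0.3 47.3] flat [-62.1   0.4  47.9] nub [57.9  0.2 46.7] th -0.6 F lamp [2.  2.6 6.1] gap 31.3
[0.0, 47.0, 0.0] lin(cm, axes before) [ 0.27  0.04 -0.04] (axes after) [ 0.27  0.04 -0.04] rot [-0.1  0.6 -0.1]
```

```bash
python3 -m handwheel '{"linear":[[0,0,0],[0,0,0],[0,0,0],[0,0,0],[0,0,0],[0,0,0]],"rotation":[[0,0,0],[0,0,0],[0,0,0],[0,0,0],[0,0,0],[0,0,0]]}' 0;python3 -m handwheel '{"linear":[[-0.3,0,-1],[-0.6,0,-2],[-0.9,0,-2.8],[-0.9,0,-2.8],[-0.9,0,-2.8],[0,0,-2],[0,0,-2],[0,0,0]],"rotation":[[0,0,0],[0,0,0],[0,0,0],[0,0,0],[0,0,0],[0,0,0],[0,0,0],[0,0,0]]}'
python3 - <<'E'
from h import *
for n in('scene','side','wrist'): snap(n,n[0]+'9.png')
O=np.array([524,-134.5,0]);L=R.from_euler('z',np.radians(-4.6))
# numeric check: change between before/after in scene/side at expected cell pixels
for f,b in(('s9.png','side1.png'),('s9.png','s6.png')):
    im=cv2.imread('pics/'+f).astype(int); 
    for x in range(-70,70,7):
        u,v=proj(f,O+L.apply([x,-10,47+14])).round().astype(int); print(x,im[v,u].tolist(),cv2.imread('pics/'+b)[v,u].tolist(),end=';')
    print()
E
```

```text
t: 22.47
position: [502.2, -132.9, -6.1]
ee_rot: [-3.085, 0.125, 0.504]
contact_force: [0.2, -0.6, -0.7]
finger_gap: 85.1
finger_force: 0.0
t: 23.13
position: [520.4, -135.5, 155.7]
ee_rot: [-3.09, 0.125, 0.491]
contact_force: [0.5, -0.8, 0.6]
finger_gap: 85.3
finger_force: 0.0
-70 [72, 71, 69] [105, 107, 102];-63 [64, 65, 62] [145, 146, 140];-56 [57, 57, 55] [62, 62, 61];-49 [72, 73, 69] [96, 95, 91];-42 [69, 69, 69] [106, 106, 102];-35 [74, 73, 70] [107, 107, 102];-28 [68, 67, 66] [88, 87, 84];-21 [68, 68, 66] [91, 90, 85];-14 [66, 66, 63] [99, 96, 93];-7 [65, 63, 61] [99, 98, 95];0 [73, 72, 71] [105, 104, 101];7 [99, 97, 95] [102, 101, 97];14 [98, 98, 94] [62, 63, 60];21 [74, 74, 72] [63, 63, 60];28 [100, 100, 98] [65, 63, 62];35 [75, 73, 72] [58, 57, 54];42 [74, 74, 71] [60, 58, 57];49 [77, 76, 72] [48, 46, 45];56 [199, 197, 193] [129, 129, 127];63 [179, 180, 176] [124, 125, 123];
-70 [72, 71, 69] [100, 102, 96];-63 [64, 65, 62] [137, 139, 133];-56 [57, 57, 55] [58, 58, 54];-49 [72, 73, 69] [91, 90, 88];-42 [69, 69, 69] [101, 100, 97];-35 [74, 73, 70] [103, 102, 98];-28 [68, 67, 66] [83, 81, 79];-21 [68, 68, 66] [87, 86, 81];-14 [66, 66, 63] [94, 92, 89];-7 [65, 63, 61] [93, 92, 88];0 [73, 72, 71] [103, 102, 98];7 [99, 97, 95] [101, 99, 96];14 [98, 98, 94] [100, 99, 96];21 [74, 74, 72] [102, 102, 98];28 [100, 100, 98] [101, 100, 97];35 [75, 73, 72] [75, 75, 71];42 [74, 74, 71] [87, 87, 84];49 [77, 76, 72] [80, 78, 77];56 [199, 197, 193] [186, 182, 178];63 [179, 180, 176] [182, 179, 174];
```

```bash
python3 - <<'E'
from h import *
O=np.array([524,-134.5,0]);L=R.from_euler('z',np.radians(-4.6))
for f in('s9.png','s6.png'):
  im=cv2.cvtColor(cv2.imread('pics/'+f),cv2.COLOR_BGR2GRAY)
  for x in(-20,0,20,40,58): # vertical profile on plane y=0: z 30..90
    print(f,x,[int(im[tuple(proj(f,O+L.apply([x,0,z])).round().astype(int)[::-1])]) for z in range(35,95,4)])
for f in('c9.png','c6.png'):
  im=cv2.cvtColor(cv2.imread('pics/'+f),cv2.COLOR_BGR2GRAY)
  print(f,'lip',[[int(im[tuple(proj(f,O+L.apply([x,y,63])).round().astype(int)[::-1])]) for y in range(-18,19,6)] for x in(57,60,63)])
E
```

```text
s9.png -20 [58, 63, 63, 65, 65, 65, 60, 58, 60, 56, 95, 123, 122, 123, 121]
s9.png 0 [65, 71, 71, 72, 68, 63, 76, 100, 103, 88, 89, 122, 124, 120, 120]
s9.png 20 [66, 68, 72, 73, 74, 74, 72, 65, 63, 55, 133, 133, 135, 134, 130]
s9.png 40 [69, 72, 72, 74, 74, 71, 67, 62, 58, 49, 55, 60, 57, 57, 103]
s9.png 58 [136, 188, 199, 196, 198, 194, 193, 192, 192, 195, 194, 182, 180, 181, 150]
s6.png -20 [100, 98, 98, 87, 66, 66, 64, 67, 79, 126, 125, 121, 118, 120, 118]
s6.png 0 [98, 99, 98, 101, 70, 67, 64, 65, 73, 123, 122, 122, 121, 120, 119]
s6.png 20 [99, 99, 98, 101, 73, 63, 61, 91, 82, 118, 122, 122, 124, 122, 120]
s6.png 40 [100, 97, 98, 75, 44, 42, 59, 57, 56, 56, 57, 54, 54, 54, 94]
s6.png 58 [132, 182, 183, 181, 181, 181, 183, 180, 180, 180, 180, 177, 178, 179, 152][ WARN:0@0.643] global loadsave.cpp:275 findDecoder imread_('pics/c9.png'): can't open/read file: check file path/integrity
Traceback (most recent call last):
cv2.error: OpenCV(4.12.0) /io/opencv/modules/imgproc/src/color.cpp:199: error: (-215:Assertion failed) !_src.empty() in function 'cvtColor'
```

The side view puts the cell's top edge at z≈73 on the centre plane at both x=-20 and x=20, against 71 expected. So the cell lies level at seat height with the lip visible over it. Handing in.

```bash
python3 -c "
from rig import close_job; print(close_job())"
```

```text
the job is handed in; nothing more can be done
None
```

The job is handed in at about 23 s of the 43 s: forces and the side view show the long cell level in the bay against the spring, nub under the lip and released; no verdict came back.

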